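Find the softest shock mount and push its tag down

ROBOT

A 7-joint arm with a two-finger parallel gripper is mounted at the origin on a cart in front of the work surface, level with it; the furniture and walls round the work are solid. World frame = base frame: x ahead of the robot, y to its left, z up, the work surface at z = 0. Lengths are in m, angles in degrees, forces in N, time in s.
With the tool pointing down it reaches from about 0.4 to 0.85 m from the base axis. Payload 4.5 kg.
Tool frame: the origin (TCP) lies midway between the tips of the shut fingers; the grasp point (between the pads) lies 19 mm behind it; z points along the fingers, y is the line along which they close (so a half turn about z gives the same grasp; the last joint's range is limited). The gripper opens to 85 mm and grips with 20 to 120 N. Pads are 22 mm wide; open, the fingers measure 114 mm over their backs; the gripper's body (76 mm by 85 mm) begins 54 mm behind the grasp point. The pads swing forward as they close: fully open they stand 13 mm farther back than shut.
Start: joints at [-68.136, 39.483, -11.15, 89.685, 9.013, 51.709, -12.324], TCP at [0.213, 0.588, 0.196] pointing down, gripper open.
Joint ranges: [-172.22, 172.22], [-26.19, 119.32], [-84.43, 86.54], [7.71, 146.69], [-57.33, 237.33], [2.42, 119.75], [-152.13, 152.13]. Speed limits (degrees/s): [147.25, 147.25, 180, 180, 180, 180, 180].

INTERFACE

Orientations are given as [roll, pitch, yaw] about the fixed x, y, z axes, in that order (R = Rz(yaw) Ry(pitch) Rx(roll)).
In Python, from cell import * gives the robot as it stands. The module is installed in compiled form; this text tells all that it offers.
- The arm moves only by the tool step_arm, never from a script. Its arguments are lists of equal length, an entry for each row: "xyz": the shift along the tool's x, y, z in cm, a list of three; "twist": the turn, a rotation vector about the tool's x, y, z in units of 10 degrees (1.0 is 10 degrees), a list of three; "jaw": the closure, from 0 (fully open) to 1 (shut). A call has 1 to 8 rows; each row is the pose to reach, as a shift and turn from the pose commanded when the call began, along the tool's axes at that moment; what a row does not reach only later rows make up. A row lasts 1/8 s, in which the tool goes at most 62.5 mm and 10.7 degrees, less where a joint would pass 70% of its speed; a pose out of reach is approached as far as the arm can. A call with a gripper value outside its range is refused whole. The fingers move at their own pace and stop on an object; the grip force is fixed at half the most. Time passes only in rows, so rows that repeat a pose let the fingers close. It gives the time, the measured TCP pose, the force, the opening and the grip force at its end, in the units of the state.
- observe(): the state, without advancing time (a new reading comes with each control period).
- get_image(name): name is "side" or "top"; returns a dict with "image" (400x640x3 uint8, blue, green, red), "depth" (400x640 float32, m along the optical axis (not along the pixel's ray), 0 where there is no reading), "fx", "fy", "cx", "cy" (pixels), "rvec" (rotation vector, rad) and "tvec" (3), from world to camera coordinates, as OpenCV has them. Camera axes: x right, y down, z forward; pixel columns grow to the right and rows downward; lengths in m; the calibration is good to about 2 mm. A picture is of the moment at which its call begins.
- finish_job(): hands the job in; it is judged then, once.
The state is a dict: "clock": time; "q": joint angles; "joint_vel": joint speeds; "tau": joint torques, N m; "position": TCP position; "ee_rot": TCP orientation; "contact_force": force on the tool from outside, world axes, zero at the start; "moment": the same for the moment, N m; "width": opening from 0.0 (shut) to 1.0 (fully open); "finger_force": force on a finger pad.
Only numpy, scipy, OpenCV 4.12 (cv2) and the standard library are available. Lean on these libraries where they do the work, as an engineer would, in place of code of your own. Each camera call takes 0.05 s, during which the arm holds its last target. There are 200 camera calls.

TASK

Three shock mounts that look alike stand on test stands on the bench: press each round black pad down about a centimetre with the fingertips to find the one that gives way most easily, and only then push the orange tag on that stand fully down to mark it, leaving the other two tags up. Press gently (stay under about 30 N); nothing is to be gripped, and the stands must not be lifted, tipped or shoved out of place, nor the bottle, solder reel and tape roll behind them disturbed.

Things in the scene. Friction and masses are not known exactly. Their poses are not given: they have to be found in the camera images.
- stand_a: loose test stand, 0.9 kg, aluminium base 80 x 125 x 13 mm on rubber feet; origin at the centre of its underside, z up, +x away from the pointer scale, +y from the tag's side to the pad's side. The three stands look alike and differ only in the spring; they stand in a row in any order on a fixed flat grey board, 5 mm thick
- pad_a_top (a point): centre of the top of the round black rubber pad on stand_a: diameter 46 mm, top 62 mm above the board (67 mm above the bench) when up, at y = +25 mm on the stand; moves with the pad.
- pad_a (a joint): how far the pad of stand_a is pressed, 0 (up) to 0.014 m (its stop), straight down on a spring. Pressed 10 mm, the softest pad pushes back with about 3.5 N, the others with about 9 and 14 N (at the stop 4, 12 and 19 N). Let go, the others come back to within 1.5 mm, but the softest stays about 4 mm down, as its weak spring cannot overcome the guide's friction
- pointer_a (a joint): small red drag pointer on the white scale at the front of the cup under the pad of stand_a: 0 at the start; the pad drags it down after 0.5 mm, and it stays at the pad's deepest point (m)
- tag_a_top (a point): centre of the top of the orange tag on stand_a: cap 32 x 20 mm (x, y of the stand), 10 mm thick, top 84 mm above the board (89 mm above the bench) when up, at y = -40 mm on the stand; moves with the tag. Slides straight down 20 mm against about 2.5 N of friction and stays where it is left
- tag_a (a joint): how far the tag of stand_a is down, 0 (up) to 0.020 m (fully down)
- stand_b: loose test stand, 0.9 kg, aluminium base 80 x 125 x 13 mm on rubber feet; origin at the centre of its underside, z up, +x away from the pointer scale, +y from the tag's side to the pad's side. The three stands look alike and differ only in the spring; they stand in a row in any order on a fixed flat grey board, 5 mm thick
- pad_b_top (a point): centre of the top of the round black rubber pad on stand_b: diameter 46 mm, top 62 mm above the board (67 mm above the bench) when up, at y = +25 mm on the stand; moves with the pad.
- pad_b (a joint): how far the pad of stand_b is pressed, 0 (up) to 0.014 m (its stop), straight down on a spring. Pressed 10 mm, the softest pad pushes back with about 3.5 N, the others with about 9 and 14 N (at the stop 4, 12 and 19 N). Let go, the others come back to within 1.5 mm, but the softest stays about 4 mm down, as its weak spring cannot overcome the guide's friction
- pointer_b (a joint): small red drag pointer on the white scale at the front of the cup under the pad of stand_b: 0 at the start; the pad drags it down after 0.5 mm, and it stays at the pad's deepest point (m)
- tag_b_top (a point): centre of the top of the orange tag on stand_b: cap 32 x 20 mm (x, y of the stand), 10 mm thick, top 84 mm above the board (89 mm above the bench) when up, at y = -40 mm on the stand; moves with the tag. Slides straight down 20 mm against about 2.5 N of friction and stays where it is left
- tag_b (a joint): how far the tag of stand_b is down, 0 (up) to 0.020 m (fully down)
- stand_c: loose test stand, 0.9 kg, aluminium base 80 x 125 x 13 mm on rubber feet; origin at the centre of its underside, z up, +x away from the pointer scale, +y from the tag's side to the pad's side. The three stands look alike and differ only in the spring; they stand in a row in any order on a fixed flat grey board, 5 mm thick
- pad_c_top (a point): centre of the top of the round black rubber pad on stand_c: diameter 46 mm, top 62 mm above the board (67 mm above the bench) when up, at y = +25 mm on the stand; moves with the pad.
- pad_c (a joint): how far the pad of stand_c is pressed, 0 (up) to 0.014 m (its stop), straight down on a spring. Pressed 10 mm, the softest pad pushes back with about 3.5 N, the others with about 9 and 14 N (at the stop 4, 12 and 19 N). Let go, the others come back to within 1.5 mm, but the softest stays about 4 mm down, as its weak spring cannot overcome the guide's friction
- pointer_c (a joint): small red drag pointer on the white scale at the front of the cup under the pad of stand_c: 0 at the start; the pad drags it down after 0.5 mm, and it stays at the pad's deepest point (m)
- tag_c_top (a point): centre of the top of the orange tag on stand_c: cap 32 x 20 mm (x, y of the stand), 10 mm thick, top 84 mm above the board (89 mm above the bench) when up, at y = -40 mm on the stand; moves with the tag. Slides straight down 20 mm against about 2.5 N of friction and stays where it is left
- tag_c (a joint): how far the tag of stand_c is down, 0 (up) to 0.020 m (fully down)
- flux_bottle: loose white bottle with black cap and orange label, 42 x 42 x 100 mm, behind the stands; origin at its underside; to be left alone
- solder_spool: loose reel of solder wire with dark blue flanges, 54 x 54 x 42 mm, behind the stands; origin at its underside; to be left alone
- tape_roll: loose roll of black tape, 59 x 57 x 19 mm, behind the stands; origin at its underside; to be left alone

How it is judged:
By the outcome, as a careful person would: the job done as asked, in the order asked, and still so for the second after the job is handed in, with the robot touching nothing.
It also fails if it takes over 48 s, if anything falls off the work surface, if the arm or the gripper's body presses on something with over 40 N, if the wrist force passes 120 N, or if a joint passes its speed limit or range.

## Working session

There is one attempt and no reset: what is moved stays moved. The work goes in short steps, Python scripts to look and compute and a tool call to move; the robot and the scene stay as the last step left them, time stands still between calls to the robot, and variables do not carry over. Pictures are saved under pics/ and viewed, at most 10 in all, crops included, and the job is handed in when it is done.

Besides the shell and the picture viewer there is one more tool, called after "Emit:" as name(argument=value, ...) on one line, values as JSON. step_arm: Moves the arm, as the interface text tells. Its arguments: {"type":"object","properties":{"xyz":{"type":"array","items":{"type":"array","items":{"type":"number"}}},"twist":{"type":"array","items":{"type":"array","items":{"type":"number"}}},"jaw":{"type":"array","items":{"type":"number"}}},"required":["xyz","twist","jaw"]}

```bash
mkdir -p pics
cat > h.py <<'E'
from cell import *
import numpy as np, cv2
def cam(n):
    c=get_image(n); c['R']=cv2.Rodrigues(np.array(c['rvec'],float))[0]; c['t']=np.array(c['tvec'],float).ravel(); return c
def ray(c,u,v,z):
    d=c['R'].T@np.array([(u-c['cx'])/c['fx'],(v-c['cy'])/c['fy'],1]); o=-c['R'].T@c['t']
    return o+d*(z-o[2])/d[2]
E
python3 - <<'E'
from h import *
for n in('top','side'):
    c=cam(n); cv2.imwrite(f'pics/{n}0.png',c['image']); print(n,-c['R'].T@c['t'],c['R'][2])
    h=cv2.cvtColor(c['image'],cv2.COLOR_BGR2HSV)
    m=cv2.inRange(h,(5,150,120),(22,255,255))
    k,_,s,ce=cv2.connectedComponentsWithStats(m)
    for i in range(1,k):
        if s[i,4]>40: print(s[i],ce[i].round(1),ray(c,*ce[i],.089).round(4))
s=observe(); print(s['clock'],s['position'],s['ee_rot'],s['contact_force'])
E
```

```text
top [ 0.45964416 -0.00528063  1.09488451] [ 0.1361972   0.01745296 -0.990528  ]
[  0  11  44  11 282] [20.2 14.4] [1.034  0.7325 0.089 ]
[44 16 17 15 60] [51.  23.9] [1.0093 0.6549 0.089 ]
[24 21 11  7 45] [29.4 24.1] [1.0089 0.7076 0.089 ]
[ 465   33   30  137 1654] [483.  100.6] [ 0.8163 -0.3734  0.089 ]
[108  35  14   7  52] [114.   38.1] [0.9724 0.4989 0.089 ]
[218  36  20  29 261] [229.3  51. ] [0.939  0.2205 0.089 ]
[ 248   56  103   67 1698] [301.5 105.5] [0.8044 0.0473 0.089 ]
[129  59   8  11  46] [132.2  63.2] [0.9091 0.4512 0.089 ]
[134  70  16  11  82] [141.3  75.3] [0.8789 0.4275 0.089 ]
[25 78  9 13 66] [29.2 85.3] [0.8545 0.6935 0.089 ]
[  81   80   56   69 1981] [106.8 112. ] [0.789  0.5036 0.089 ]
[143  80  31  31 242] [158.7  92.6] [0.8361 0.3838 0.089 ]
[17 98 14  9 49] [ 24.8 102.1] [0.8132 0.7003 0.089 ]
[213 100  27  30 395] [228.1 116.6] [0.7778 0.218  0.089 ]
[   0  124   28  153 1196] [  5.5 177.5] [0.6328 0.7281 0.089 ]
[180 124  39  20 445] [201.  134.9] [0.7341 0.2796 0.089 ]
[349 139  15   7  67] [356.1 142.1] [ 0.7171 -0.0792  0.089 ]
[452 159  19  12 10
[... 890 characters left out ...]
 -0.2182  0.089 ]
side [0.34747667 0.73528964 0.67624751] [ 0.24572892 -0.75354842 -0.60973936]
[331 143  13   7  60] [337.  145.6] [ 0.5942 -0.2196  0.089 ]
[355 191  15  18 145] [361.6 198. ] [ 0.4859 -0.0229  0.089 ]
[299 238  18  20 191] [307.  245.6] [0.5526 0.1517 0.089 ]
[414 273  10  30  78] [419.3 288.9] [0.3362 0.1978 0.089 ]
[404 317  13  16  63] [411.9 324.5] [0.3385 0.2745 0.089 ]
[255 356  19  43 107] [261.7 381.7] [0.5272 0.4334 0.089 ]
[348 378   7  22  43] [350.7 388.7] [0.4049 0.4067 0.089 ]
[396 380  11   9  44] [402.2 384.5] [0.3378 0.3795 0.089 ]
0.1 [0.212834   0.58696064 0.19536727] [-1.79904747e+02  5.73868689e-03  1.60077042e+02] [ 0.50719521  0.72043532 -0.84551546]
```

View pics/top0.png

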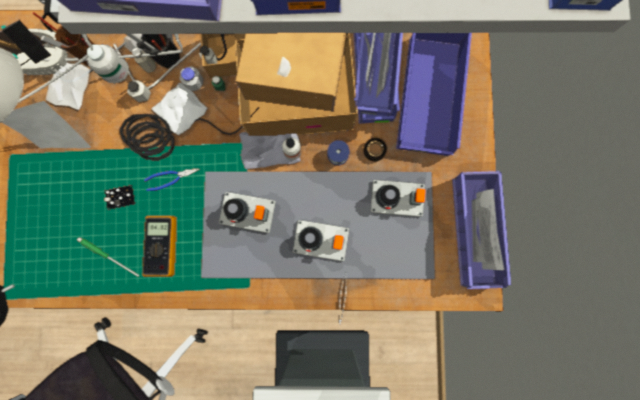

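View pics/side0.png

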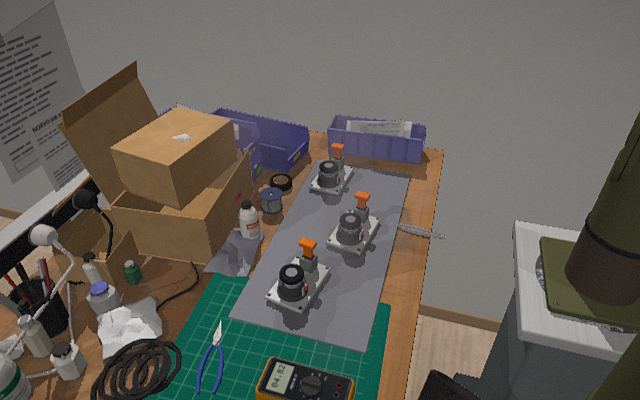

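The top view shows stands with pads near (234,208), (311,238) and (388,196) and tags near (259,212), (338,242) and (420,195). The row runs along y, the tags point to -y, and the bottle, reel and roll are behind at rows 145-152. Next I'll measure the pads.

Run:
```python
from h import *
c=cam('top'); g=cv2.cvtColor(c['image'],cv2.COLOR_BGR2GRAY)
h=cv2.cvtColor(c['image'],cv2.COLOR_BGR2HSV)
cv2.imwrite('pics/crop.png',cv2.resize(c['image'][170:275,205:435],None,fx=3.4,fy=3.4,interpolation=cv2.INTER_CUBIC))
for n,(u,v),(a,b) in(('L',(234,208),(258.8,212.4)),('M',(311,238),(337.8,242)),('R',(388,196),(420,195.3))):
    p=g[v-20:v+20,u-20:u+20]; m=(p<60).astype(np.uint8)
    k,l,s,ce=cv2.connectedComponentsWithStats(m); i=1+np.argmax(s[1:,4]); e=ce[i]+[u-20,v-20]
    cs,_=cv2.findContours((l==i).astype(np.uint8),0,2); (x,y),r=cv2.minEnclosingCircle(max(cs,key=cv2.contourArea))
    o=ray(c,x+u-20,y+v-20,.067); o2=ray(c,*e,.067); t=ray(c,a,b,.087)
    print(n,s[i],'circ',o.round(4),r,'cen',o2.round(4),'tag',t.round(4),np.linalg.norm((t-o)[:2]))
```

```text
L [ 10  12  23  22 272] circ [0.5603 0.2    0.067 ] 11.801630973815918 cen [0.5605 0.1976 0.067 ] tag [0.5545 0.1416 0.087 ] 0.0587097232348453
M [  8  10  22  22 267] circ [0.4966 0.026  0.067 ] 11.087424278259277 cen [0.4966 0.0263 0.067 ] tag [ 0.4888 -0.0368  0.087 ] 0.06328153770130705
R [  8  10  23  21 290] circ [ 0.5952 -0.1524  0.067 ] 11.786140441894531 cen [ 0.5945 -0.1503  0.067 ] tag [ 0.5946 -0.2226  0.087 ] 0.07020677994316554
```

View pics/crop.png

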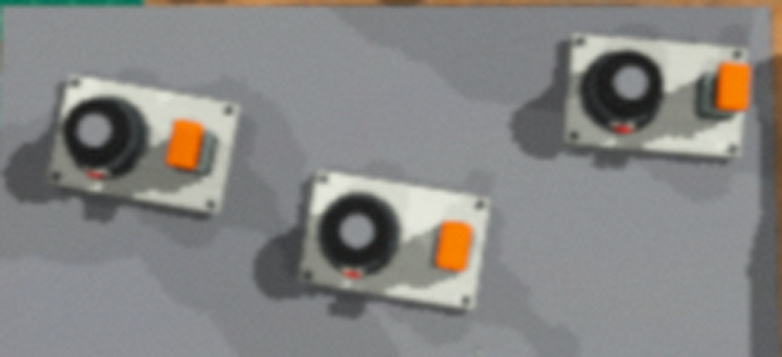

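Emit:
step_arm(xyz=[[0, 0, 0], [0, 0, 0]], twist=[[0, 0, -1], [0, 0, -2]], jaw=[1, 1])

```text
clock: 0.4
position: [0.2129, 0.5873, 0.1958]
ee_rot: [-180.0, 0.0, -179.6]
contact_force: [1.0, -0.1, -0.2]
width: 0.606
finger_force: 0.0
```

The crop shows the pad-top discs at crop (95,130), (357,231) and (631,84), with the red pointers on the scales at -x. I'll cast those centres.

Run:
```python
from h import *
c=cam('top')
for n,p in(('L',(95,130)),('M',(357,231)),('R',(631,84))): print(n,ray(c,205+p[0]/3.4-.35,170+p[1]/3.4-.35,.067).round(4))
```

```text
L [0.5666 0.2055 0.067 ]
M [0.499  0.0268 0.067 ]
R [ 0.5993 -0.1585  0.067 ]
```

Emit:
step_arm(xyz=[[-6, -6, 0], [-12, -12, 0], [-18, -18, 0], [-24, -24, 0], [-30, -30, 2], [-34, -38.5, 6], [-34.6, -38.5, 8], [-34.6, -38.5, 8]], twist=[[0, 0, 0], [0, 0, 0], [0, 0, 0], [0, 0, 0], [0, 0, 0], [0, 0, 0], [0, 0, 0], [0, 0, 0]], jaw=[1, 1, 1, 1, 1, 1, 1, 1])

```text
clock: 1.45
position: [0.5424, 0.2249, 0.1271]
ee_rot: [180.0, 0.0, 179.9]
contact_force: [-0.3, 1.6, 0.2]
width: -0.003
finger_force: 0.0
```

Emit:
step_arm(xyz=[[0, 0, 0], [0, 0, 0]], twist=[[0, 0, 0], [0, 0, 0]], jaw=[1, 1])

```text
clock: 1.7
position: [0.5408, 0.227, 0.1275]
ee_rot: [180.0, -0.0, 180.0]
contact_force: [-0.2, 0.3, 0.1]
width: 0.003
finger_force: 0.0
```

Emit:
step_arm(xyz=[[-2.5, -2.2, 2.5], [-2.5, -2.2, 5], [-2.5, -2.2, 5.8], [-2.5, -2.2, 6.2], [-2.5, -2.2, 6.6], [-2.5, -2.2, 7.0], [-2.5, -2.2, 7.0], [-2.5, -2.2, 7.0]], twist=[[0, 0, 0], [0, 0, 0], [0, 0, 0], [0, 0, 0], [0, 0, 0], [0, 0, 0], [0, 0, 0], [0, 0, 0]], jaw=[1, 1, 1, 1, 1, 1, 1, 1])

```text
clock: 2.7
position: [0.5664, 0.2046, 0.0579]
ee_rot: [180.0, 0.0, -179.9]
contact_force: [0.0, 0.2, 0.8]
width: -0.002
finger_force: 0.0
```

Emit:
step_arm(xyz=[[0, 0, 0.1], [0, 0, 0.1], [0, 0, 0.1]], twist=[[0, 0, 0], [0, 0, 0], [0, 0, 0]], jaw=[1, 1, 1])

```text
clock: 3.08
position: [0.5662, 0.2046, 0.0567]
ee_rot: [180.0, 0.0, -179.9]
contact_force: [-0.5, -0.2, -0.4]
width: -0.0
finger_force: 0.0
```

Run:
```python
from h import *
c=cam('side'); cv2.imwrite('pics/s1.png',cv2.resize(c['image'][210:330,240:360],None,fx=5,fy=5,interpolation=cv2.INTER_CUBIC))
s=observe(); print(s['position'],s['contact_force'])
```

```text
[0.5662225  0.20455464 0.0567447 ] [-0.33848734  0.65748533  0.11056587]
```

View pics/s1.png

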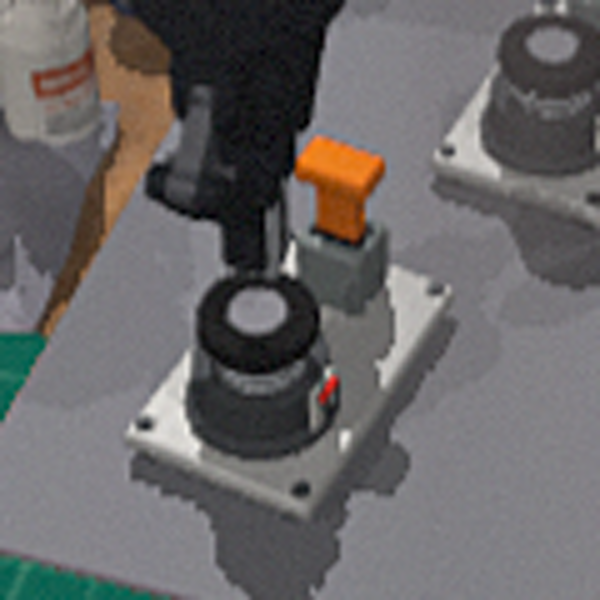

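The picture shows the fingers behind the pad rather than on it. The pad disc is at side pixel (291.6,272.4). I'll compare the two calibrations.

Run:
```python
from h import *
c=cam('side'); t=cam('top')
P=lambda c,X:(lambda q:(c['fx']*q[0]/q[2]+c['cx'],c['fy']*q[1]/q[2]+c['cy'],q[2]))(c['R']@np.array(X)+c['t'])
X=observe()['position']; print('tcp side',P(c,X),'top',P(t,X))
for n,p in(('L',(258,312)),('M',(552,44))):
    u,v=240+p[0]/5-.4,210+p[1]/5-.4; print(n,ray(c,u,v,.067),'depth',c['depth'][int(v),int(u)])
    d=c['depth'][int(v),int(u)]; print(c['R'].T@(np.array([(u-c['cx'])/c['fx']*d,(v-c['cy'])/c['fy']*d,d])-c['t']))
print(c['fx'],t['fx'],t['depth'][185:190,300:303])
for u,v in((310,237.5),(337,240),(300,270),(280,250)):
    d=t['depth'][int(v),int(u)]; print(u,v,t['R'].T@(np.array([(u-t['cx'])/t['fx']*d,(v-t['cy'])/t['fy']*d,d])-t['t']))
cv2.imwrite('pics/t2.png',cv2.resize(t['image'][170:275,205:435],None,fx=3.4,fy=3.4,interpolation=cv2.INTER_CUBIC))
```

```text
tcp side (np.float64(291.53274987857094), np.float64(275.5798433587081), np.float64(0.831432910978848)) top (np.float64(233.88371449966678), np.float64(208.4904868110016), np.float64(1.0464992264914268))
L [0.56620999 0.20518194 0.067     ] depth 0.8256799
[0.56647171 0.20454764 0.06627099]
M [0.49909669 0.02484206 0.067     ] depth 0.9433942
[0.49898394 0.02537038 0.06745306]
446.7583833423826 448.23888057647747 [[1.1022258 1.1032151 1.1050985]
 [1.1063979 1.0994709 1.1042469]
 [1.1052617 1.1009041 1.1051093]
 [1.1046839 1.103149  1.1016594]
 [1.1013805 1.1003276 1.1042314]]
310 237.5 [0.49930696 0.02603587 0.06538065]
337 240 [ 0.49307556 -0.03495887  0.09052565]
300 270 [0.42381144 0.0513707  0.00398042]
280 250 [0.47123836 0.10040906 0.00245932]
```

View pics/t2.png

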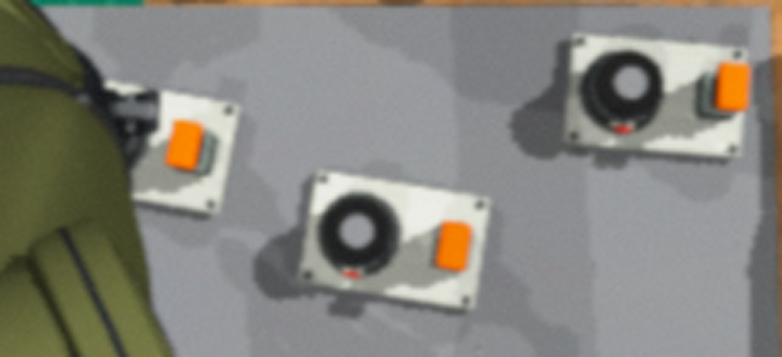

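The top view shows the arm over stand L, and the side view puts the fingertips at the pad's rear edge. I'll locate the fingertips with the side depth image.

Run:
```python
from h import *
c=cam('side'); print(observe()['position'],observe()['q'])
def pt(u,v):
    d=c['depth'][v,u]; return (c['R'].T@(np.array([(u-c['cx'])/c['fx']*d,(v-c['cy'])/c['fy']*d,d])-c['t'])).round(4)
for v in range(244,274,2): print(v,[(u,*pt(u,v)) for u in (286,289,292,295,297)])
```

```text
[0.56623842 0.20458153 0.05674128] [-15.17351784  49.04480729 -16.09250568  99.83803922  21.85629355
  34.20742635  45.84261734]
244 [(286, np.float64(0.5541), np.float64(0.2492), np.float64(0.1808)), (289, np.float64(0.5645), np.float64(0.2115), np.float64(0.1439)), (292, np.float64(0.5554), np.float64(0.22), np.float64(0.1541)), (295, np.float64(0.5544), np.float64(0.2088), np.float64(0.1442)), (297, np.float64(0.5547), np.float64(0.1984), np.float64(0.1347))]
246 [(286, np.float64(0.5546), np.float64(0.2485), np.float64(0.1756)), (289, np.float64(0.5618), np.float64(0.2186), np.float64(0.1463)), (292, np.float64(0.5566), np.float64(0.2177), np.float64(0.1469)), (295, np.float64(0.5538), np.float64(0.2109), np.float64(0.1415)), (297, np.float64(0.6013), np.float64(0.0783), np.float64(0.0076))]
248 [(286, np.float64(0.5543), np.float64(0.2496), np.float64(0.1722)), (289, np.float64(0.5538), np.float64(0.2383), np.float64(0.1619)), (292, np.float64(0.556), np.float64(0.2197), np.float64(0.1442)), (295, np.float64(0.5525), np.float64(0.2146), np.float64(0.1405)), (297, np.float64(0.55
[... 3408 characters left out ...]
, np.float64(0.0686))]
270 [(286, np.float64(0.5763), np.float64(0.2052), np.float64(0.0692)), (289, np.float64(0.571), np.float64(0.2037), np.float64(0.0693)), (292, np.float64(0.5657), np.float64(0.2019), np.float64(0.0691)), (295, np.float64(0.5601), np.float64(0.201), np.float64(0.0699)), (297, np.float64(0.5574), np.float64(0.1979), np.float64(0.0676))]
272 [(286, np.float64(0.5745), np.float64(0.2101), np.float64(0.0695)), (289, np.float64(0.5691), np.float64(0.2088), np.float64(0.0698)), (292, np.float64(0.5638), np.float64(0.2071), np.float64(0.0697)), (295, np.float64(0.5589), np.float64(0.2046), np.float64(0.0687)), (297, np.float64(0.5554), np.float64(0.2034), np.float64(0.0685))]
```

The depth image puts the fingertips right over the pad but ending at z≈0.100 m. The reported TCP z of 0.057 is therefore about 43 mm lower than where the tips really are. I'll trust the camera and the force, and come down in small steps.

Emit:
step_arm(xyz=[[0, 0, 1], [0, 0, 1.8], [0, 0, 2.5], [0, 0, 2.5]], twist=[[0, 0, 0], [0, 0, 0], [0, 0, 0], [0, 0, 0]], jaw=[1, 1, 1, 1])

```text
clock: 3.78
position: [0.5657, 0.2044, 0.0309]
ee_rot: [-180.0, -0.1, -179.9]
contact_force: [-1.3, 1.4, 0.5]
width: -0.004
finger_force: 0.0
```

```bash
cat >> h.py <<'E'
def pts(c,u0,u1,v0,v1):
    v,u=np.mgrid[v0:v1,u0:u1]; d=c['depth'][v0:v1,u0:u1]
    q=np.stack([(u-c['cx'])/c['fx']*d,(v-c['cy'])/c['fy']*d,d],-1)-c['t']
    return q@c['R']
E
python3 - <<'E'
from h import *
c=cam('side'); p=pts(c,292,293,255,280)[:,0]; print(p.round(4)[::2]); s=observe(); print(s['position'],s['contact_force'],s['width'])
E
```

```text
[[0.5569 0.2192 0.1268]
 [0.5575 0.2184 0.121 ]
 [0.5573 0.2194 0.1171]
 [0.5539 0.2283 0.1218]
 [0.5532 0.2305 0.1193]
 [0.5535 0.2305 0.1143]
 [0.559  0.2174 0.0946]
 [0.5593 0.2173 0.0893]
 [0.5591 0.2184 0.0853]
 [0.5599 0.2169 0.0784]
 [0.5624 0.2115 0.0667]
 [0.5606 0.2164 0.067 ]
 [0.5595 0.2198 0.0657]]
[0.56596903 0.20450517 0.03130365] [ 0.03019683  0.42804922 -0.38810609] -0.0005550604845614842
```

Emit:
step_arm(xyz=[[0, 0, 0.6], [0, 0, 1.0], [0, 0, 1.4], [0, 0, 1.7], [0, 0, 1.7], [0, 0, 1.7]], twist=[[0, 0, 0], [0, 0, 0], [0, 0, 0], [0, 0, 0], [0, 0, 0], [0, 0, 0]], jaw=[1, 1, 1, 1, 1, 1])

```text
clock: 4.58
position: [0.5668, 0.2048, 0.017]
ee_rot: [180.0, 0.1, -179.9]
contact_force: [-3.5, -1.6, 19.8]
width: 0.002
finger_force: 9.9
```

```bash
cat > m.py <<'E'
from h import *
import sys
F=[]
for _ in range(4): c=cam('side'); s=observe(); F.append(s['contact_force'])
print(s['clock'],s['position'],'F',np.mean(F,0).round(2))
x,y=map(float,sys.argv[1:3])
p=pts(c,0,640,0,400).reshape(-1,3); r=np.hypot(p[:,0]-x,p[:,1]-y)
g=(r>.012)&(r<.021)&(p[:,2]>.045)&(p[:,2]<.072)&(p[:,1]>y)
print('pad z',np.median(p[g,2]).round(4),g.sum())
E
python3 m.py .5663 .205
```

```text
4.775 [0.5668034  0.2048291  0.01695275] F [-4.01 -1.55 19.53]
pad z 0.0539 131
```

Emit:
step_arm(xyz=[[0, 0, -0.3], [0, 0, -0.6], [0, 0, -0.6]], twist=[[0, 0, 0], [0, 0, 0], [0, 0, 0]], jaw=[1, 1, 1])

```text
clock: 5.15
position: [0.5667, 0.2048, 0.0209]
ee_rot: [180.0, 0.0, -179.9]
contact_force: [0.9, 0.3, 2.6]
width: -0.004
finger_force: 1.7
```

```bash
python3 m.py .5663 .205
```

```text
5.35 [0.56664036 0.20477517 0.02067337] F [1.04 0.3  3.18]
pad z 0.0573 124
```

Emit:
step_arm(xyz=[[0, 0, -1], [0, 0, -3], [0, 0, -4], [0, 0, -4]], twist=[[0, 0, 0], [0, 0, 0], [0, 0, 0], [0, 0, 0]], jaw=[1, 1, 1, 1])

```text
clock: 5.85
position: [0.5664, 0.2045, 0.0613]
ee_rot: [180.0, 0.0, -179.9]
contact_force: [-0.3, 0.0, 0.8]
width: 0.005
finger_force: 0.0
```

```bash
python3 m.py .5663 .205; python3 m.py .499 .026
```

```text
6.05 [0.56561451 0.20421673 0.06003733] F [ 0.14 -0.15  0.09]
pad z 0.0638 130
6.25 [0.56594575 0.2044652  0.06029578] F [0.3  0.27 0.66]
pad z 0.0673 126
```

L's pad stays about 4-5 mm down, so it is probably the softest. M is next.

Emit:
step_arm(xyz=[[1, -3, -2], [3, -8, -2], [5, -13, -2], [6.7, -17.8, -1], [6.7, -17.8, 1], [6.7, -17.8, 2.5], [6.7, -17.8, 3.2], [6.7, -17.8, 3.2]], twist=[[0, 0, 0], [0, 0, 0], [0, 0, 0], [0, 0, 0], [0, 0, 0], [0, 0, 0], [0, 0, 0], [0, 0, 0]], jaw=[1, 1, 1, 1, 1, 1, 1, 1])

```text
clock: 7.25
position: [0.499, 0.0261, 0.0287]
ee_rot: [-179.9, -0.1, -179.9]
contact_force: [-1.3, -2.2, 4.1]
width: 0.004
finger_force: 1.6
```

```bash
python3 m.py .499 .026
```

```text
7.45 [0.49906499 0.02608933 0.0291016 ] F [-1.62 -1.6   3.05]
pad z 0.0649 116
```

Emit:
step_arm(xyz=[[0, 0, 0.3], [0, 0, 0.6], [0, 0, 0.9], [0, 0, 0.9], [0, 0, 0.9]], twist=[[0, 0, 0], [0, 0, 0], [0, 0, 0], [0, 0, 0], [0, 0, 0]], jaw=[1, 1, 1, 1, 1])

```text
clock: 8.07
position: [0.4991, 0.0261, 0.0208]
ee_rot: [-180.0, 0.0, -179.9]
contact_force: [-2.7, -0.8, 12.7]
width: -0.002
finger_force: 6.7
```

```bash
python3 m.py .499 .026
```

```text
8.275 [0.49909225 0.02607261 0.02082316] F [-3.76 -2.23 13.38]
pad z 0.0575 81
```

M is firm, at about 13.4 N for 10 mm. Now R.

Emit:
step_arm(xyz=[[0, 0, -2.5], [0, 0, -6.5], [-3, -5, -7], [-6, -10, -7], [-8.5, -15, -7], [-10, -18.5, -6], [-10, -18.5, -3], [-10, -18.5, -1.5]], twist=[[0, 0, 0], [0, 0, 0], [0, 0, 0], [0, 0, 0], [0, 0, 0], [0, 0, 0], [0, 0, 0], [0, 0, 0]], jaw=[1, 1, 1, 1, 1, 1, 1, 1])

```text
clock: 9.28
position: [0.5993, -0.158, 0.0333]
ee_rot: [179.9, -0.0, -179.9]
contact_force: [-0.7, 0.9, 0.9]
width: -0.003
finger_force: 0.0
```

```bash
python3 m.py .599 -.158;python3 m.py .499 .026
```

```text
9.475 [ 0.60018876 -0.15719523  0.03516146] F [ 0.33 -0.07 -0.32]
pad z 0.0623 99
9.675 [ 0.60047441 -0.15808508  0.03573335] F [0.22 0.22 0.1 ]
pad z 0.0665 114
```

Emit:
step_arm(xyz=[[0, 0, 0.4], [0, 0, 0.8], [0, 0, 1.2], [0, 0, 1.5], [0, 0, 1.5], [0, 0, 1.5]], twist=[[0, 0, 0], [0, 0, 0], [0, 0, 0], [0, 0, 0], [0, 0, 0], [0, 0, 0]], jaw=[1, 1, 1, 1, 1, 1])

```text
clock: 10.42
position: [0.6005, -0.1584, 0.0205]
ee_rot: [-180.0, 0.1, -179.9]
contact_force: [-0.9, 0.6, 7.7]
width: -0.0
finger_force: 3.8
```

```bash
python3 m.py .599 -.158
```

```text
10.625 [ 0.60045409 -0.15838983  0.02053001] F [-0.82  0.2   7.38]
pad z 0.0563 79
```

R is medium, at about 7.4 N. That makes L the softest. I'll press R 1 mm further for certainty, then go over L's tag.

Emit:
step_arm(xyz=[[0, 0, 0.1], [0, 0, -3], [0, 0, -8], [1, 5, -9], [2, 11, -9], [3, 17, -9], [4, 23, -9], [4.5, 27, -9]], twist=[[0, 0, 0], [0, 0, 0], [0, 0, 0], [0, 0, 0], [0, 0, 0], [0, 0, 0], [0, 0, 0], [0, 0, 0]], jaw=[1, 1, 1, 1, 1, 1, 1, 1])

```text
clock: 11.62
position: [0.5531, 0.1153, 0.1096]
ee_rot: [179.9, -0.0, -179.7]
contact_force: [0.5, 0.3, 0.6]
width: -0.002
finger_force: 0.0
```

Emit:
step_arm(xyz=[[0, 0, 0], [0, 0, 0]], twist=[[0, 0, 0], [0, 0, 0]], jaw=[1, 1])

```text
clock: 11.88
position: [0.5541, 0.1104, 0.1093]
ee_rot: [-179.9, -0.0, -180.0]
contact_force: [0.1, -1.1, -0.2]
width: -0.002
finger_force: 0.0
```

```bash
python3 m.py .599 -.158; python3 m.py .499 .026; python3 m.py .5663 .205
python3 - <<'E'
from h import *
c=cam('side'); h=cv2.cvtColor(c['image'],cv2.COLOR_BGR2HSV); m=cv2.inRange(h,(5,150,120),(22,255,255))[225:275,290:330]>0
p=pts(c,290,330,225,275)[m]; p=p[(p[:,2]>.083)&(p[:,2]<.1)]; print(len(p),p.min(0),p.max(0),np.median(p,0))
E
```

```text
12.075 [0.55453981 0.10972051 0.10949949] F [-0.01 -0.19 -0.09]
pad z 0.0599 62
12.275 [0.55445201 0.11093407 0.1097007 ] F [-0.41  0.03 -0.17]
pad z 0.0666 125
12.475 [0.55435361 0.11144093 0.1097328 ] F [-0.58 -0.06 -0.13]
pad z 0.064 134
138 [0.53824461 0.13215019 0.08340157] [0.57026828 0.15402901 0.09268812] [0.55432508 0.14618451 0.0895753 ]
```

Emit:
step_arm(xyz=[[0, 3.1, 0], [0, 3.1, 2.5], [0, 3.1, 5], [0, 3.1, 5.7], [0, 3.1, 6.3], [0, 3.1, 6.9], [0, 3.1, 7.3], [0, 3.1, 7.3]], twist=[[0, 0, 0], [0, 0, 0], [0, 0, 0], [0, 0, 0], [0, 0, 0], [0, 0, 0], [0, 0, 0], [0, 0, 0]], jaw=[1, 1, 1, 1, 1, 1, 1, 1])

```text
clock: 13.52
position: [0.555, 0.1427, 0.0367]
ee_rot: [180.0, 0.1, -179.9]
contact_force: [0.5, 0.4, 0.8]
width: 0.002
finger_force: 0.0
```

```bash
python3 m.py .554 .142
```

```text
13.725 [0.55490581 0.1427007  0.03690565] F [ 0.05 -0.08  0.42]
pad z 0.0515 99
```

Emit:
step_arm(xyz=[[0, 0, 0.2], [0, 0, 0.4], [0, 0, 0.5], [0, 0, 0.5]], twist=[[0, 0, 0], [0, 0, 0], [0, 0, 0], [0, 0, 0]], jaw=[1, 1, 1, 1])

```text
clock: 14.22
position: [0.5551, 0.1427, 0.0338]
ee_rot: [180.0, 0.1, -179.9]
contact_force: [-2.9, -1.5, 17.5]
width: -0.002
finger_force: 8.8
```

```bash
cat > tg.py <<'E'
from h import *
import sys
c=cam('side'); h=cv2.cvtColor(c['image'],cv2.COLOR_BGR2HSV); m=cv2.inRange(h,(5,150,120),(22,255,255))>0
p=pts(c,0,640,0,400)[m]
for x,y in((.554,.142),(.49,-.037),(.596,-.222)):
    q=p[np.hypot(p[:,0]-x,p[:,1]-y)<.025]; print(len(q),np.percentile(q[:,2],[5,50,80,95]).round(4))
s=observe(); print(s['position'],s['contact_force'])
if len(sys.argv)>1: cv2.imwrite(sys.argv[1],cv2.resize(c['image'][130:330,240:420],None,fx=3,fy=3,interpolation=cv2.INTER_CUBIC))
E
python3 tg.py pics/s3.png
```

```text
75 [0.061  0.0679 0.0699 0.0709]
154 [0.0573 0.0873 0.0902 0.0919]
108 [0.0582 0.0864 0.0903 0.0919]
[0.55505564 0.14274469 0.03375188] [-2.86167726 -1.7762421  17.06682568]
```

View pics/s3.png

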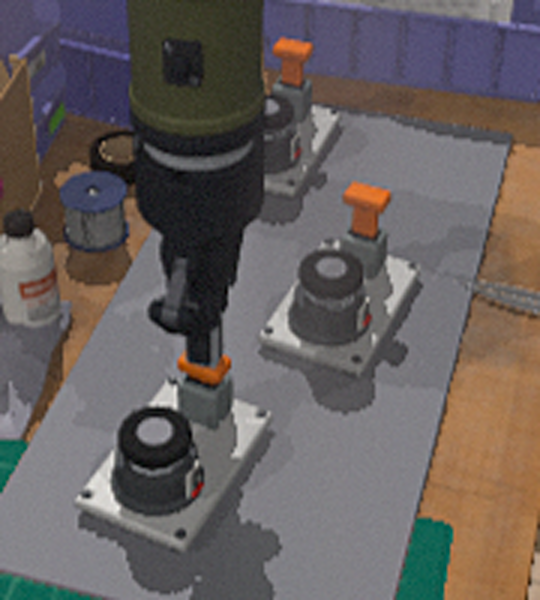

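The tag on L is bottomed: its cap is down on its block at crop (204,366), with 17 N at the stop. The other two tags are up. Retreating.

Emit:
step_arm(xyz=[[0, 0, -1], [0, 0, -4], [0, 0, -9], [0, 0, -14], [0, 0, -14], [0, 0, -14]], twist=[[0, 0, 0], [0, 0, 0], [0, 0, 0], [0, 0, 0], [0, 0, 0], [0, 0, 0]], jaw=[1, 1, 1, 1, 1, 1])

```text
clock: 15.02
position: [0.5538, 0.1421, 0.1713]
ee_rot: [-180.0, -0.0, -179.9]
contact_force: [-1.1, -0.9, -0.8]
width: 0.001
finger_force: 0.0
```

```bash
python3 tg.py pics/s4.png; for a in ".5663 .205" ".499 .026" ".599 -.158"; do python3 m.py $a; done
```

```text
142 [0.0631 0.0696 0.0706 0.0719]
150 [0.0574 0.0865 0.0906 0.0916]
103 [0.0572 0.087  0.0906 0.0917]
[0.55336291 0.14195368 0.17062397] [-0.61471625 -0.59134066  0.34334728]
15.275 [0.55354574 0.14229564 0.17053157] F [ 0.03 -0.14  0.2 ]
pad z 0.064 134
15.475 [0.55410802 0.14252375 0.171322  ] F [ 0.14 -0.31  0.3 ]
pad z 0.067 119
15.675 [0.55431109 0.1425659  0.17169066] F [-0.15  0.31 -0.14]
pad z 0.0604 101
```

View pics/s4.png

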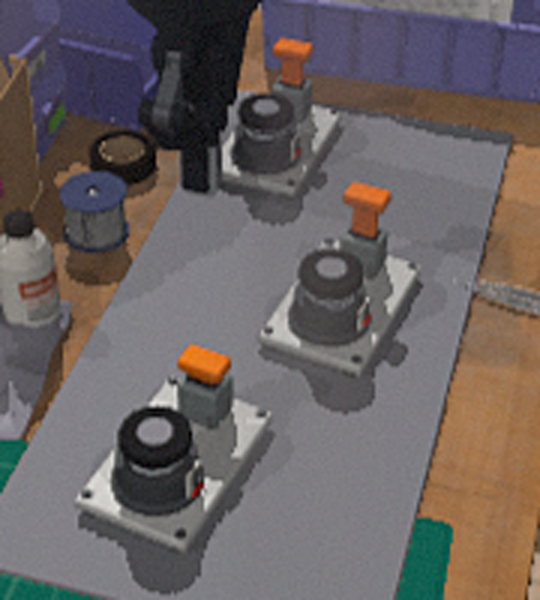

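Run:
```python
from h import *
c=cam('side'); t=cam('top')
for k,cc in(('side',c),('top',t)):
    p=pts(cc,0,640,0,400).reshape(-1,3)
    for x,y in((.5663,.205),(.499,.026),(.5993,-.1585)):
        q=p[(np.hypot(p[:,0]-x,p[:,1]-y)<.012)&(p[:,2]<.075)&(p[:,2]>.03)]; print(k,len(q),np.median(q,0).round(4) if len(q) else '')
```

```text
side 100 [0.5664 0.2059 0.0646]
side 68 [0.499 0.027 0.068]
side 50 [ 0.5992 -0.1568  0.0676]
top 0 
top 85 [0.4982 0.026  0.067 ]
top 82 [ 0.5991 -0.1583  0.0662]
```

The discs confirm it: L stays about 4 mm down while M and R came back up. Handing in.

```bash
python3 -c "
from cell import *
print(finish_job())"
```

```text
the job is handed in; nothing more can be done
None
```

I pressed all three pads, found the leftmost stand (at y ≈ +0.2 m) to be the softest, and pushed its orange tag fully down; the other two tags are still up, and I handed the job in at about 16 s without getting a verdict back.

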